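Press a demo module's panel home with the sprung bench press

ROBOT

A 7-joint arm with a two-finger parallel gripper is mounted at the origin on the work surface. World frame = base frame: x ahead of the robot, y to its left, z up, the work surface at z = 0. Lengths are in m, angles in degrees, forces in N, time in s.
With the tool pointing down it reaches from about 0.425 to 0.875 m from the base axis. Payload 4.7 kg.
Tool frame: the origin (TCP) lies at the very end of the fingers, on their centre line; the grasp point (between the pads) lies env.hold_point_z behind it (env.hold_point_z is the distance from the TCP to the grasp point, in m); z points along the fingers, y is the line along which they close (so a half turn about z gives the same grasp; the last joint's range is limited). The gripper opens to 87 mm and grips with 3 to 60 N. Pads are 19 mm wide; open, the fingers measure 117 mm over their backs; the gripper's body (75 mm by 190 mm) begins 51 mm behind the grasp point.
Start: joints at [70.308, 18.392, -4.016, 83.108, 1.295, 78.541, -3.26], TCP at [0.228, -0.609, 0.223] pointing down, gripper open.
Joint ranges: [-163.93, 163.93], [-17.29, 119.83], [-79.2, 71.16], [3.27, 140.29], [-89.18, 269.18], [5.43, 117.66], [-154.24, 154.24]. Speed limits (degrees/s): [147.25, 147.25, 180, 180, 180, 180, 180].

INTERFACE

Orientations are given as [roll, pitch, yaw] about the fixed x, y, z axes, in that order (R = Rz(yaw) Ry(pitch) Rx(roll)).
In Python, from cell import env gives the robot as it stands.
- The arm moves only by the shell command python3 -m jog 'ROWS' [FORCE]. ROWS is JSON, a list of rows, each an object with "dp": the shift along the tool's x, y, z in cm, a list of three; "twist": the turn about the tool's z in degrees; "fingers": the opening, from 0 (shut) to 1 (fully open). A call has 1 to 8 rows; each row is the pose to reach, as a shift and turn from the pose commanded when the call began, along the tool's axes at that moment; what a row does not reach only later rows make up. A row lasts 1/8 s, in which the tool goes at most 62.5 mm and 10.7 degrees, less where a joint would pass 70% of its speed; a pose out of reach is approached as far as the arm can. A call with a gripper value outside its range is refused whole. The fingers move at their own pace and stop on an object; FORCE is the grip in N (left out, the last holds). Time passes only in rows, so rows that repeat a pose let the fingers close. It gives the time, the measured TCP pose, the force, the opening and the grip force at its end, in the units of the state.
- env.get_obs(): the state, without advancing time (a new reading comes with each control period).
- env.read_camera(name): name is "scene" or "top" or "wrist"; returns a dict with "pixels" (400x640x3 uint8, blue, green, red), "depth" (400x640 float32, m along the optical axis (not along the pixel's ray), 0 where there is no reading), "fx", "fy", "cx", "cy" (pixels), "k1" (the pictures are not rectified: a ray, as slopes to the right and down, at radius r is drawn at 1 + k1 r^2 times it, then the intrinsics apply), "rvec" (rotation vector, rad) and "tvec" (3), from world to camera coordinates, as OpenCV has them. Camera axes: x right, y down, z forward; pixel columns grow to the right and rows downward; lengths in m; the calibration is good to about 2 mm. A picture is of the moment at which its call begins.
- env.sign_off(): hands the job in; it is judged then, once.
The state is a dict: "time_s": time; "qpos": joint angles; "joint_velocities": joint speeds; "effort": joint torques, N m; "tool_pos": TCP position; "tool_rot": TCP orientation; "force": force on the tool from outside, world axes, zero at the start; "wrist_torque": the same for the moment, N m; "grip_width": finger opening in m; "grasp_force": force on a finger pad.
Only numpy, scipy, OpenCV 4.12 (cv2) and the standard library are available. Lean on these libraries where they do the work, as an engineer would, in place of code of your own. Each camera call takes 0.05 s, during which the arm holds its last target. There are 200 camera calls.

TASK

Slide the wooden demonstration module whose black panel still stands proud into the nest of the blue bench press, against the back stop. Then pull the red crossbar of the sprung lever towards the robot until the ram has pressed the panel fully home with a firm but not crushing force, hold it there for half a second, and ease the lever slowly all the way back before letting go. Press the panel only with the ram, and leave everything else on the bench where it is.

Things in the scene. Friction and masses are not known exactly. Their poses are not given: they have to be found in the camera images.
- press: Blue bench press, fixed to the bench. Origin: centre of the nest on the bench top (z = 0), straight below the ram. +x points from the open loading mouth to the back stop and column, y across, z up. The module slides on the bench top itself. The back stop's face is at x = +50 mm, 30 mm high. The column behind it (x 80 to 130 mm, 90 mm wide) is 215 mm high.
- mouth (a point): Middle of the nest's loading mouth on the bench, at x = -96 mm in the press frame. Flared steel guides 20 mm high narrow from about 148 mm apart here to 127 mm apart at x = -55 mm, and run on straight to x = +65 mm. The module slides in between them along press +x.
- head (a point): Lower front edge of the press's overhanging head, in the press frame x = -22 mm, z = 115 mm. The head is 70 mm wide in y, 60 mm high and runs back to the column. A gripper that pushes the module home should lean back towards the robot to clear it.
- lever_pivot (a point): Centre of the lever's hinge: in the press frame x = -15 mm, y = 0, z = 150 mm. The hinge axis is the press's y axis. The ram's top sticks up between the lever's arms to z = 210 mm at x = 0.
- crossbar (a point): Middle of the lever's red crossbar, a round bar 18 mm thick, 150 mm long along press y, 170 mm from the pivot; 96 mm of it are free between two thin arms (12 mm thick, at y = +-54 mm). In the press frame x = -15 + 170 sin(0.45 - q), z = 150 + 170 cos(0.45 - q) mm, q = joint lever. Can be hooked from behind (+x side) with fingers pointing down.
- lever (a joint): Lever angle in rad: 0 at rest, leaning 0.45 rad away from the robot; grows as the crossbar is pulled to press -x; end stop 1.1. Let go, it snaps back at 2 rad/s. The ram goes down 38 mm per rad. Empty stroke takes about 1 N at 0 and 6 N at 0.9 rad, at the crossbar and square to the lever; each further newton there gives about 4.5 N at the ram.
- pad: Black rubber pad 46 x 56 mm under the ram, sprung in the ram by several mm. Origin: centre of its pressing underside; z up. It hangs on an adjusting screw, so its height at rest, 56 to 68 mm above the bench, and the lever angle at which it meets the panel differ each time.
- module: The module to press, loose, 0.6 to 0.9 kg: pale wooden frame 100 mm (x) x 120 mm (y) x 42 mm high, too wide to grasp. Origin: centre of its underside. It starts in front of the press mouth (170 to 188 mm before the nest's centre), turned up to 0.3 rad from the press's axes and up to 30 mm off its centre line.
- panel: The module's black panel, 84 x 104 mm, with four green terminals 14 mm tall near its corners, outside the pad's area. Origin: centre of its top face. Proud, it is 48 mm above the module's underside; fully home, 42 mm, flush with the frame. Its tight fit needs about 24 N to move.
- done_module: A finished module of the same make, its panel already flush: 100 x 120 x 42 mm, loose. Origin: centre of its underside. Leave it alone.
- multimeter: Black hand multimeter lying flat, 150 x 75 x 32 mm, loose. Origin: centre of its underside. Leave it alone.
- breakout: Ivory box with red and blue terminals, 130 x 170 x 47 mm, loose. Origin: centre of its underside. Leave it alone.
- screwdriver: Screwdriver with a yellow handle, lying on the bench, loose. Leave it alone.

How it is judged (in metres and radians):
On the way, in this order (a step that is already met when the one before it is completed fails the run):
1. The module lies flat on the bench in the press's nest, within 5 mm of the nest's centre and squared to it within 0.06 rad, its panel still proud and the lever still at rest (x of module in the frame of press between -0.005 and 0.005 m and y of module in the frame of press between -0.005 and 0.005 m and angle between the x axis of module and the x axis of press, either way round below 0.06 rad and height (world z) of module below 0.006 m and z of panel in the frame of module above 0.046 m and value of joint lever below 0.1 rad), for 0.2 s.
2. The ram's pad presses on the module's panel with 35 to 80 N for half a second, the panel fully home (within 1.2 mm of flush), the module still in the nest (x of module in the frame of press between -0.005 and 0.005 m and y of module in the frame of press between -0.005 and 0.005 m and angle between the x axis of module and the x axis of press, either way round below 0.06 rad and height (world z) of module below 0.006 m and contact force between pad and panel between 35 and 80 N and z of panel in the frame of module below 0.0432 m), for 0.5 s.
3. The lever is eased back to rest (below 0.08 rad) (value of joint lever below 0.08 rad), for 0.2 s.
At the end, for the whole second after the job is handed in: The module lies still in the nest (within 5 mm and 0.06 rad), its panel home within 1.2 mm of flush, the lever back at rest (below 0.08 rad) and let go, and the finished module, multimeter, ivory box and screwdriver within 15 mm of where they were (x of module in the frame of press between -0.005 and 0.005 m and y of module in the frame of press between -0.005 and 0.005 m and angle between the x axis of module and the x axis of press, either way round below 0.06 rad and height (world z) of module below 0.006 m and z of panel in the frame of module below 0.0432 m and value of joint lever below 0.08 rad and linear speed of module below 0.02 m/s and distance of each of done_module, multimeter, breakout, screwdriver from where it was at the start of the episode below 0.015 m); the robot touches nothing.
It fails at once if The ram presses the module with more than 80 N (the panel cracks) (contact force between pad and panel above 80 N).
It fails at once if The lever springs back faster than 0.8 rad/s (velocity of joint lever below -0.8 rad/s).
It fails at once if The fingers press on the panel with more than 8 N (contact force between the fingers and panel above 8 N).
It fails at once if The finished module, the multimeter, the ivory box or the screwdriver is moved by more than 15 mm (distance of any of done_module, multimeter, breakout, screwdriver from where it was at the start of the episode above 0.015 m).
It also fails if it takes over 72 s, if anything falls off the work surface, if the arm or the gripper's body presses on something with over 40 N, if the wrist force passes 120 N, or if a joint passes its speed limit or range.

## Working session

There is one attempt and no reset: what is moved stays moved. The work goes in short steps, Python scripts to look and compute and a shell command to move; the robot and the scene stay as the last step left them, time stands still between calls to the robot, and variables do not carry over. Pictures are saved under pics/ and viewed, at most 13 in all, crops included, and the job is handed in when it is done.

```bash
ls; mkdir -p pics; cat > h.py <<'E'
import numpy as np,cv2
from cell import env
def cam(n): return env.read_camera(n)
def world(c,u,v,d=None):
    x=(u-c["cx"])/c["fx"];y=(v-c["cy"])/c["fy"]
    r0=np.hypot(x,y);r=r0
    for _ in range(20): r=r0/(1+c["k1"]*r*r)
    s=r/r0 if r0>0 else 1
    ray=np.array([x*s,y*s,1]);R=cv2.Rodrigues(np.array(c["rvec"],float))[0];t=np.array(c["tvec"],float).ravel()
    if d is None: d=np.median(c["depth"][int(v)-1:int(v)+2,int(u)-1:int(u)+2])
    return R.T@(ray*d-t)
def onz(c,u,v,z):
    a=world(c,u,v,0.0);b=world(c,u,v,1.0);return a+(b-a)*(z-a[2])/(b[2]-a[2])
E
python3 - <<'E'
from h import *
for n in("top","scene"):
    c=cam(n);cv2.imwrite(f"pics/{n}0.png",c["pixels"]);np.savez(f"{n}0.npz",**c)
print({k:v for k,v in env.get_obs().items()},env.hold_point_z)
E
```

```text
pics
{'time_s': 0.1, 'qpos': array([70.30838011, 18.43515825, -4.01563621, 83.16787219,  1.294401  ,
       78.5407701 , -3.26053005]), 'joint_velocities': array([-0.06131307, -0.16455374, -0.03176606, -0.18328771, -0.07270951,
        0.01406055,  0.00229415]), 'effort': array([ 1.54096761e-04, -4.92574382e+01, -4.05533239e-01, -3.13400567e+01,
       -6.40205084e-02,  3.94583435e-02,  7.42506336e-05]), 'tool_pos': array([ 0.22741426, -0.60839092,  0.22156732]), 'tool_rot': array([-1.79901398e+02,  4.83147702e-03,  2.05006676e+01]), 'force': array([-0.62219427,  0.27477186,  0.57292855]), 'wrist_torque': array([ 0.02684731,  0.03348373, -0.05277526]), 'grasp_force': 0.0, 'grip_width': 0.0871388344775471} 0.0187
```

View pics/top0.png

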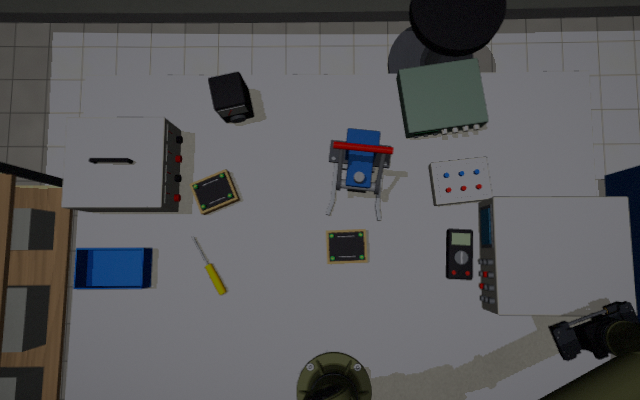

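View pics/scene0.png

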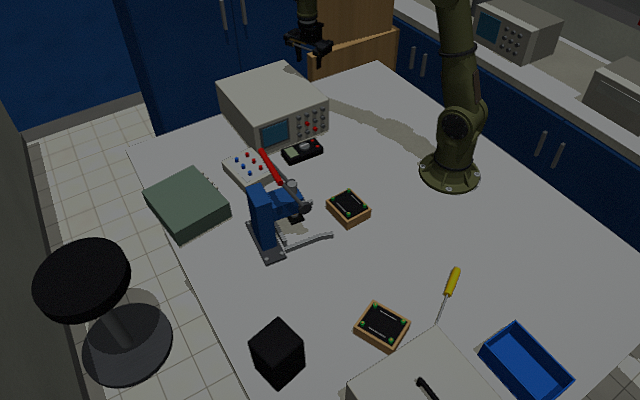

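The top view shows the module at (347,247) in front of the press mouth, which lies around (355,212). The red crossbar is at (363,148), the finished module at (216,191) and the multimeter at (460,253). Next I'll enlarge the press area.

```bash
python3 - <<'E'
from h import *
c=dict(np.load("top0.npz"))
im=c["pixels"][120:270,300:420];cv2.imwrite("pics/crop1.png",cv2.resize(im,None,fx=4,fy=4,interpolation=cv2.INTER_CUBIC)) 
for u,v in[(347,247),(347,262),(216,191),(335,149),(390,150),(362,148),(359,180),(362,133)]:print(u,v,world(c,u,v).round(4))
E
```

```text
347 247 [ 0.418  -0.0395  0.0494]
347 262 [ 0.3736 -0.0395  0.0398]
216 191 [0.5878 0.359  0.0421]
335 149 [ 0.7229 -0.0037  0.0144]
390 150 [ 0.6557 -0.1431  0.3104]
362 148 [ 0.6613 -0.0735  0.3095]
359 180 [ 0.5955 -0.0697  0.2094]
362 133 [ 0.7235 -0.0784  0.2139]
```

View pics/crop1.png

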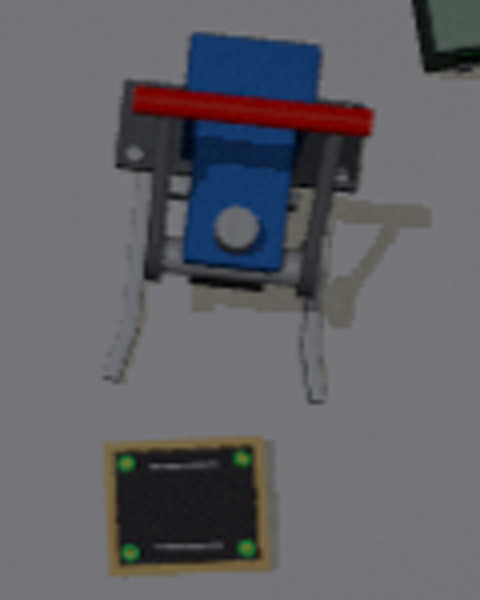

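```bash
python3 - <<'E'
from h import *
c=dict(np.load("top0.npz"))
P=lambda u,v,z:onz(c,300+u/4-.375,120+v/4-.375,z)
a=P(133,98,.305);b=P(373,122,.305);print("bar",a,b,np.linalg.norm(a-b))
d=a-b;yaw=np.arctan2(-d[0],d[1]);print("press yaw",np.degrees(yaw))
r=P(237,228,.210);print("ram",r)
e=P(193,35,.215);f=P(321,45,.215);print("col back",e,f,np.degrees(np.arctan2(-(e-f)[0],(e-f)[1])))
q=[P(*k,.042) for k in[(105,443),(268,436),(270,568),(110,575)]];print(np.round(q,4))
m=sum(q)/4;fx=(q[0]+q[1]-q[2]-q[3]);fy=q[0]+q[3]-q[1]-q[2];print("module",m,np.degrees(np.arctan2(fx[1],fx[0])),np.degrees(np.arctan2(-fy[0],fy[1])))
for y in [yaw]:
  x=np.array([np.cos(y),np.sin(y),0]);yy=np.array([-x[1],x[0],0])
  for n,o in(("ram",r),("bar",(a+b)/2-x*(-.015+.17*np.sin(.45))),("col",(e+f)/2-x*.13)):print(n,"origin",o.round(4),"module in press",((m-o)@x).round(4),((m-o)@yy).round(4))
# yellow-ish refinement: module top cloud
u,v=np.meshgrid(np.arange(318,378),np.arange(222,270))
pts=np.array([world(c,i,j,c["depth"][j,i]) for i,j in zip(u.ravel(),v.ravel())])
t=pts[(pts[:,2]>.034)&(pts[:,2]<.075)];rc=cv2.minAreaRect((t[:,:2]*1000).astype(np.float32));print(rc, np.median(t[:,2]))
E
```

```text
bar [ 6.72523884e-01 -5.16976621e-04  3.05000000e-01] [ 0.65646176 -0.15082231  0.305     ] 0.1511611233477754
press yaw -6.099667604693358
ram [ 0.60458676 -0.06941797  0.21      ]
col back [ 0.73628002 -0.04015212  0.215     ] [ 0.72883984 -0.12664461  0.215     ] -4.9165448246765475
[[ 0.4678  0.0237  0.042 ]
 [ 0.4731 -0.0987  0.042 ]
 [ 0.3749 -0.0994  0.042 ]
 [ 0.3695  0.0198  0.042 ]]
module [ 0.42131336 -0.03866028  0.042     ] 1.319510139396719 2.551483746853842
ram origin [ 0.6046 -0.0694  0.21  ] module in press -0.1855 0.0111
bar origin [ 0.6059 -0.0694  0.305 ] module in press -0.1868 0.011
col origin [ 0.6033 -0.0696  0.215 ] module in press -0.1842 0.0114
((421.4718017578125, -37.635643005371094), (99.72306060791016, 119.76746368408203), 2.5016376972198486) 0.04713725931834291
```

```bash
python3 - <<'E'
from h import *
c=dict(np.load("top0.npz"))
for u,v in[(500,205),(500,308),(482,300),(560,250),(450,270),(445,90)]:print(u,v,world(c,u,v).round(3))
E
python3 -m jog '[{"dp":[4,-4.5,0],"twist":3},{"dp":[8,-9,0],"twist":6},{"dp":[12,-13.5,0],"twist":10},{"dp":[16,-18,0],"twist":13},{"dp":[20,-22.5,0],"twist":16},{"dp":[24,-27,0],"twist":20},{"dp":[28,-31.5,0],"twist":24},{"dp":[31.8,-36,0],"twist":26.5}]'
```

```text
500 205 [ 0.532 -0.457  0.161]
500 308 [ 0.255 -0.446  0.159]
482 300 [ 0.267 -0.429  0.055]
560 250 [ 0.41  -0.611  0.159]
450 270 [ 0.351 -0.345  0.032]
445 90 [ 0.888 -0.334  0.078]validation failed for argument at $[0]...
```

```bash
python3 -m jog '[{"dp":[4,-4.5,0],"twist":3,"fingers":0},{"dp":[8,-9,0],"twist":6,"fingers":0},{"dp":[12,-13.5,0],"twist":10,"fingers":0},{"dp":[16,-18,0],"twist":13,"fingers":0},{"dp":[20,-22.5,0],"twist":16,"fingers":0},{"dp":[24,-27,0],"twist":20,"fingers":0},{"dp":[28,-31.5,0],"twist":24,"fingers":0},{"dp":[31.8,-36,0],"twist":26.5,"fingers":0}]'
```

```text
time_s: 1.1
tool_pos: [0.3996, -0.1583, 0.2224]
tool_rot: [180.0, -0.0, -6.1]
force: [1.3, -0.5, -0.1]
grip_width: 0.0153
grasp_force: 0.0
```

```bash
python3 -m jog '[{"dp":[-3,0,0],"twist":0,"fingers":0},{"dp":[-6,0,0],"twist":0,"fingers":0},{"dp":[-6,0,0],"twist":0,"fingers":0}]'; python3 - <<'E'
from h import *
o=env.get_obs();print(o["qpos"].round(1))
c=cam("wrist");cv2.imwrite("pics/w1.png",c["pixels"])
E
```

```text
time_s: 1.48
tool_pos: [0.3382, -0.1539, 0.2223]
tool_rot: [179.9, 0.0, -6.1]
force: [-0.4, -0.2, 0.4]
grip_width: 0.0001
grasp_force: 0.0
[ 48.3 -16.6 -22.8 117.6  -6.4  77.9 -68.4]
```

View pics/w1.png

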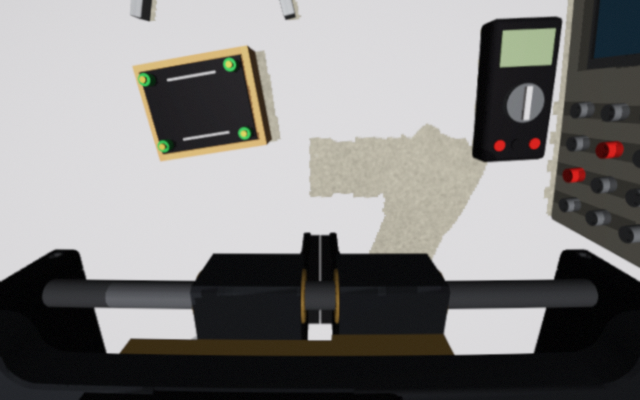

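The wrist view shows the module at (205,103) with the finger tips at (320,290). The camera sits ahead of the gripper, so I'll turn 180° to put it on the robot side, then test how far in the arm reaches low down.

```bash
python3 -m jog '[{"dp":[0,0,0],"twist":-10.5,"fingers":0},{"dp":[0,0,0],"twist":-21,"fingers":0},{"dp":[0,0,0],"twist":-31.5,"fingers":0},{"dp":[0,0,0],"twist":-42,"fingers":0},{"dp":[0,0,0],"twist":-52.5,"fingers":0},{"dp":[0,0,0],"twist":-63,"fingers":0},{"dp":[0,0,0],"twist":-73.5,"fingers":0},{"dp":[0,0,0],"twist":-84,"fingers":0}]' >/dev/null
python3 -m jog '[{"dp":[0,0,0],"twist":-10.5,"fingers":0},{"dp":[0,0,0],"twist":-21,"fingers":0},{"dp":[0,0,0],"twist":-31.5,"fingers":0},{"dp":[0,0,0],"twist":-42,"fingers":0},{"dp":[0,0,0],"twist":-52.5,"fingers":0},{"dp":[0,0,0],"twist":-63,"fingers":0},{"dp":[0,0,0],"twist":-73.5,"fingers":0},{"dp":[0,0,0],"twist":-84,"fingers":0}]'
python3 -m jog '[{"dp":[0,0,4],"twist":-6,"fingers":0},{"dp":[0,0,8],"twist":-12,"fingers":0},{"dp":[0,0,12],"twist":-12,"fingers":0},{"dp":[0,0,15],"twist":-12,"fingers":0},{"dp":[0,0,18],"twist":-12,"fingers":0},{"dp":[0,0,18],"twist":-12,"fingers":0}]'
python3 -c "
from h import *
print(env.get_obs()['qpos'].round(1))"
```

```text
time_s: 3.52
tool_pos: [0.3405, -0.1541, 0.2223]
tool_rot: [-180.0, -0.0, 162.4]
force: [0.1, -0.1, 0.2]
grip_width: 0.0005
grasp_force: 0.0
time_s: 4.28
tool_pos: [0.3382, -0.1532, 0.0406]
tool_rot: [179.9, -0.3, 174.0]
force: [0.1, 0.4, 0.2]
grip_width: 0.0009
grasp_force: 0.0
[ 2.170e+01 -4.800e+00 -1.400e+00  1.314e+02 -1.000e-01  5.360e+01
  1.044e+02]
```

```bash
python3 -m jog '[{"dp":[0,4,0],"twist":0,"fingers":0.65},{"dp":[0,8,0],"twist":0,"fingers":0.65},{"dp":[0,12.2,0],"twist":0,"fingers":0.65},{"dp":[0,12.2,1.2],"twist":0,"fingers":0.65},{"dp":[0,12.2,2.5],"twist":0,"fingers":0.65},{"dp":[0,12.2,2.5],"twist":0,"fingers":0.65}]'
python3 -c "
from h import *
print(env.get_obs()['qpos'].round(1))
c=cam('wrist');cv2.imwrite('pics/w2.png',c['pixels'])"
```

```text
time_s: 5.03
tool_pos: [0.3514, -0.0335, 0.0166]
tool_rot: [-180.0, -0.2, 173.9]
force: [-0.5, -0.2, 1.3]
grip_width: 0.0516
grasp_force: 0.0
[ 13.6  -4.5 -12.1 134.5  -1.2  50.   86.2]
```

View pics/w2.png

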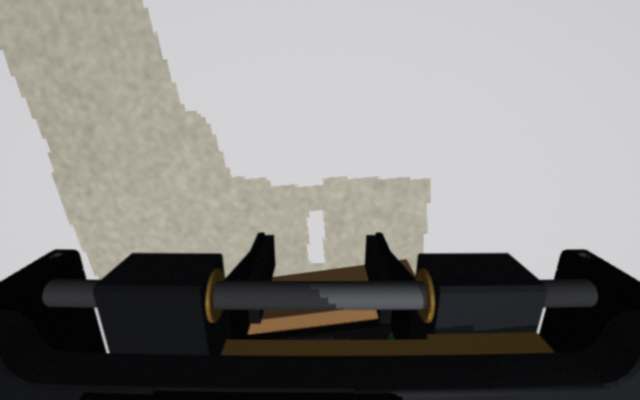

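The fingers straddle the middle of the module's rear face. Now I'll push, moving slightly to press -y.

```bash
python3 -m jog '[{"dp":[-1.1,0,0.2],"twist":0,"fingers":0.65},{"dp":[-2.2,0,0.2],"twist":0,"fingers":0.65},{"dp":[-3.2,-0.1,0.2],"twist":0,"fingers":0.65},{"dp":[-4.2,-0.2,0.2],"twist":0,"fingers":0.65},{"dp":[-5.2,-0.3,0.2],"twist":0,"fingers":0.65},{"dp":[-6.2,-0.4,0.2],"twist":0,"fingers":0.65},{"dp":[-7.2,-0.5,0.2],"twist":0,"fingers":0.65},{"dp":[-8,-0.6,0.2],"twist":0,"fingers":0.65}]'
cat > m.py <<'E'
from h import *
O=np.array([.6046,-.0695]);Y=np.radians(-5.9);X=np.array([np.cos(Y),np.sin(Y)]);V=np.array([-X[1],X[0]])
def press(p): d=np.array(p[:2])-O;return (d@X).round(4),(d@V).round(4)
if __name__=="__main__":
    import sys
    c=cam("top");o=env.get_obs();print("tcp press",press(o["tool_pos"]),o["force"].round(1))
    cv2.imwrite("pics/"+sys.argv[1]+".png",cv2.resize(c["pixels"][120:270,290:430],None,fx=4,fy=4,interpolation=cv2.INTER_CUBIC));np.savez(sys.argv[1]+".npz",**c)
E
python3 m.py t2
```

```text
time_s: 6.08
tool_pos: [0.4321, -0.0472, 0.0155]
tool_rot: [-180.0, -0.0, 174.0]
force: [-3.6, 1.6, 0.7]
grip_width: 0.0568
grasp_force: 2.0
tcp press (np.float64(-0.1727), np.float64(0.0044)) [-0.6 -0.9 -0.4]
```

View pics/t2.png

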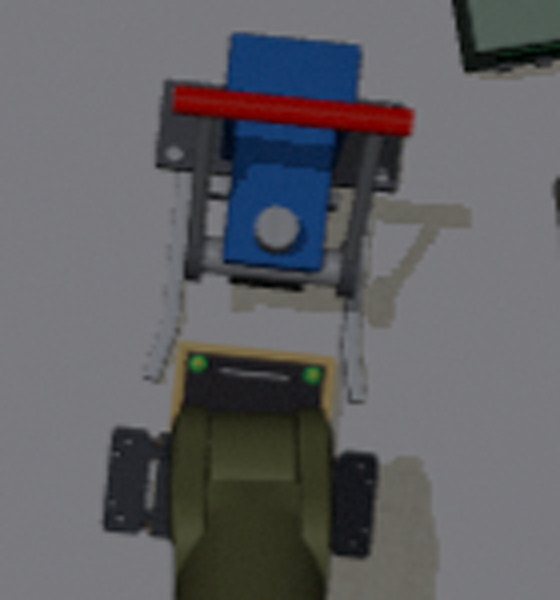

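The module is squared up and entering the mouth, with its front corners at crop pixels (184,343) and (336,357).

```bash
python3 - <<'E'
from m import *
c=dict(np.load("t2.npz"))
for u,v,z in[(184,343,.042),(336,357,.042),(154,380,.02),(357,400,.02)]:print(press(onz(c,290+u/4-.375,120+v/4-.375,z)))
E
```

```text
(np.float64(-0.0675), np.float64(0.0572))
(np.float64(-0.0664), np.float64(-0.0579))
(np.float64(-0.096), np.float64(0.0775))
(np.float64(-0.0954), np.float64(-0.0783))
```

```bash
python3 - <<'E'
from m import *
c=dict(np.load("t2.npz"))
def pt(u,v):
    p=world(c,290+u/4-.375,120+v/4-.375);return press(p),p[2].round(3)
for u,v in[(120,440),(120,480),(120,520),(350,470),(365,545),(250,420),(250,450),(205,420)]:print(u,v,pt(u,v))
print('arms')
for u,v in[(193,255),(193,265),(193,272),(193,276),(347,280),(347,290),(270,268),(270,262),(300,262),(330,275)]:print(u,v,pt(u,v))
for u,v in[(117,430),(112,530)]:
  for z in(.09,.12,.15):print(z,press(onz(c,290+u/4-.375,120+v/4-.375,z)))
s=cam("scene");cv2.imwrite("pics/s2.png",cv2.resize(s["pixels"][110:270,200:400],None,fx=4,fy=3.75,interpolation=cv2.INTER_CUBIC))
E
```

```text
120 440 ((np.float64(-0.1492), np.float64(0.0938)), np.float64(0.128))
120 480 ((np.float64(-0.1772), np.float64(0.0909)), np.float64(0.126))
120 520 ((np.float64(-0.2051), np.float64(0.088)), np.float64(0.125))
350 470 ((np.float64(-0.1534), np.float64(-0.0698)), np.float64(0.128))
365 545 ((np.float64(-0.2045), np.float64(-0.085)), np.float64(0.128))
250 420 ((np.float64(-0.1424), np.float64(0.0096)), np.float64(0.404))
250 450 ((np.float64(-0.1601), np.float64(0.0084)), np.float64(0.422))
205 420 ((np.float64(-0.1455), np.float64(0.0349)), np.float64(0.412))
arms
193 255 ((np.float64(-0.0175), np.float64(0.0552)), np.float64(0.164))
193 265 ((np.float64(-0.0245), np.float64(0.0545)), np.float64(0.165))
193 272 ((np.float64(-0.0291), np.float64(0.054)), np.float64(0.163))
193 276 ((np.float64(-0.0313), np.float64(0.0538)), np.float64(0.158))
347 280 ((np.float64(-0.0246), np.float64(-0.0527)), np.float64(0.168))
347 290 ((np.float64(-0.0304), np.float64(-0.0539)), np.float64(0.159))
270 268 ((np.float64(-0.0218), np.float64(0.0011)), np.float64(0.169))
270 262 ((np.float64(-0.018), np.float64(0.0016)), np.float64(0.172))
300 262 ((np.float64(-0.0164), np.float64(-0.0189)), np.float64(0.175))
330 275 ((np.float64(-0.0214), np.float64(-0.041)), np.float64(0.161))
0.09 (np.float64(-0.1405), np.float64(0.0984))
0.12 (np.float64(-0.1419), np.float64(0.0971))
0.15 (np.float64(-0.1434), np.float64(0.0957))
0.09 (np.float64(-0.2128), np.float64(0.0944))
0.12 (np.float64(-0.2127), np.float64(0.0931))
0.15 (np.float64(-0.2127), np.float64(0.0918))
```

View pics/s2.png

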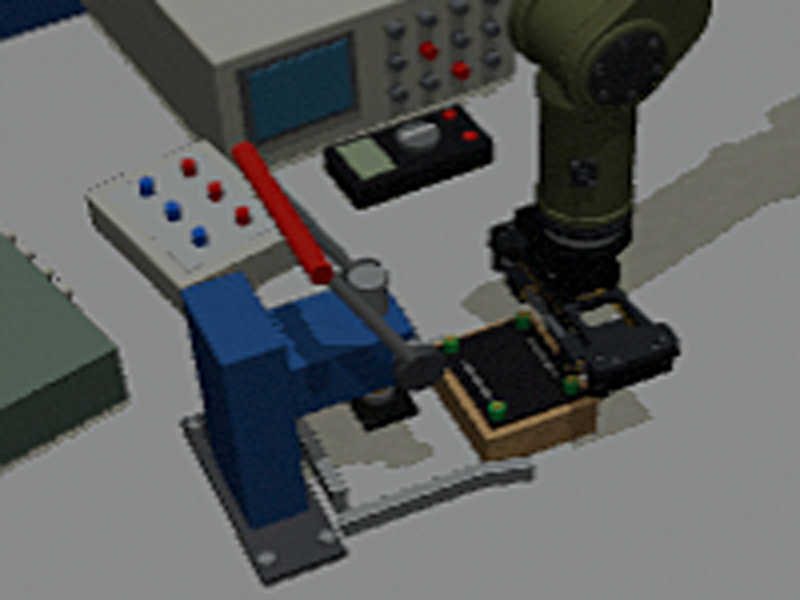

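The scene view shows the gripper plates, whose tops are 0.11 m above the TCP, and the lever hub end at crop pixel (420,365). I'll lower the tips so the plates pass under the lever hubs, then push on and leave about 35 mm for the last part.

```bash
python3 -m jog '[{"dp":[-1,0,0.7],"twist":0,"fingers":0.65},{"dp":[-2,0,0.7],"twist":0,"fingers":0.65},{"dp":[-3,0,0.7],"twist":0,"fingers":0.65},{"dp":[-4,0,0.7],"twist":0,"fingers":0.65},{"dp":[-5,0,0.7],"twist":0,"fingers":0.65},{"dp":[-6,0,0.7],"twist":0,"fingers":0.65},{"dp":[-7,0,0.7],"twist":0,"fingers":0.65},{"dp":[-7.5,0,0.7],"twist":0,"fingers":0.65}]'
python3 m.py t3; python3 - <<'E'
from m import *
for n in("t2","t3"):
  c=dict(np.load(n+".npz"));u,v=np.meshgrid(np.arange(318,385),np.arange(185,240))
  # light wood frame front-left/right visible: use black->points by depth near 0.042
  p=np.array([(*press(w:=world(c,i,j,c["depth"][j,i])),w[2]) for i,j in zip(u.ravel(),v.ravel())],float)
  t=p[(p[:,2]>.036)&(p[:,2]<.066)&(abs(p[:,1])<.08)];print(n,np.percentile(t[:,0],[1,99]).round(4),np.percentile(t[:,1],[1,99]).round(4),len(t))
E
```

```text
time_s: 7.18
tool_pos: [0.5065, -0.0549, 0.0087]
tool_rot: [-180.0, -0.0, 174.0]
force: [-5.8, 0.1, 4.5]
grip_width: 0.0565
grasp_force: 3.1
tcp press (np.float64(-0.0986), np.float64(0.0044)) [-2.7 -0.1 -0.7]
t2 [-0.116  -0.0656] [-0.0572  0.0605] 614
t3 [-0.0542 -0.0134] [0.0284 0.0611] 19
```

```bash
python3 -m jog '[{"dp":[-1.2,-0.1,0],"twist":0,"fingers":0.65},{"dp":[-2.4,-0.2,0],"twist":0,"fingers":0.65},{"dp":[-3.5,-0.2,0],"twist":0,"fingers":0.65},{"dp":[-3.7,-0.2,0],"twist":0,"fingers":0.65}]'
python3 m.py t4
```

```text
time_s: 7.72
tool_pos: [0.5436, -0.0609, 0.0088]
tool_rot: [-180.0, 0.0, 174.0]
force: [-5.1, -0.0, 2.7]
grip_width: 0.0565
grasp_force: 2.1
tcp press (np.float64(-0.0616), np.float64(0.0022)) [-0.7  0.  -0.8]
```

View pics/t4.png

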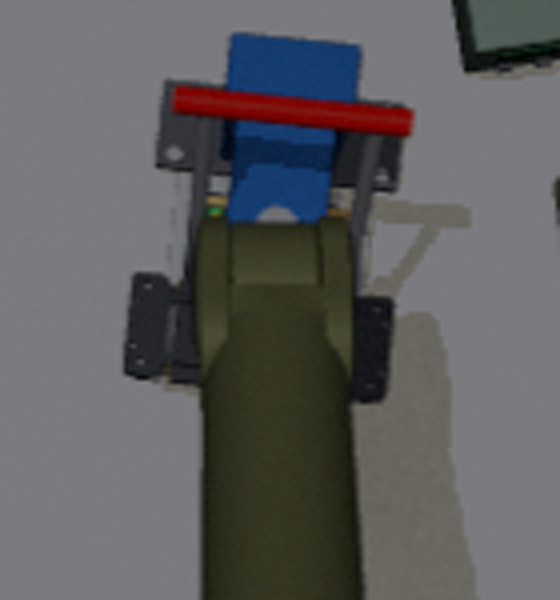

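The gripper is nearly under the head and the module is almost home. Small increments from here, watching the force.

```bash
for i in 1 2; do python3 -m jog '[{"dp":[-0.15,0,0],"twist":0,"fingers":0.65},{"dp":[-0.15,0,0],"twist":0,"fingers":0.65}]' | egrep "pos|^force|grasp"; done
```

```text
tool_pos: [0.5435, -0.0609, 0.0088]
force: [-5.5, 0.7, 3.5]
grasp_force: 2.5
tool_pos: [0.5447, -0.061, 0.0086]
force: [-5.2, 0.3, 3.6]
grasp_force: 2.8
```

```bash
for i in 1 2; do python3 -m jog '[{"dp":[-0.15,0,0],"twist":0,"fingers":0.65},{"dp":[-0.15,0,0],"twist":0,"fingers":0.65}]' | egrep "pos|^force|grasp"; done
```

```text
tool_pos: [0.5463, -0.0612, 0.0086]
force: [-5.1, 0.2, 3.8]
grasp_force: 2.6
tool_pos: [0.5474, -0.0612, 0.0086]
force: [-6.9, 0.3, 5.2]
grasp_force: 3.1
```

```bash
python3 -m jog '[{"dp":[-0.12,0,0],"twist":0,"fingers":0.65},{"dp":[-0.12,0,0],"twist":0,"fingers":0.65}]' | egrep "pos|^force|grasp"; python3 -m jog '[{"dp":[-0.12,0,0],"twist":0,"fingers":0.65},{"dp":[-0.12,0,0],"twist":0,"fingers":0.65}]' | egrep "pos|^force|grasp"
```

```text
tool_pos: [0.5474, -0.0612, 0.0086]
force: [-9.1, 0.9, 7.8]
grasp_force: 4.9
tool_pos: [0.5473, -0.0612, 0.0084]
force: [-12.5, 2.0, 9.8]
grasp_force: 6.3
```

The advance stalls while the finger load rises, so the module is against the back stop. I'll retreat, rise and check.

```bash
python3 -m jog '[{"dp":[2,0,0],"twist":0,"fingers":0.65},{"dp":[5,0,0],"twist":0,"fingers":0.65},{"dp":[9,0,0],"twist":0,"fingers":0.65},{"dp":[12,0,0],"twist":0,"fingers":0.3},{"dp":[12,0,-6],"twist":0,"fingers":0},{"dp":[12,0,-12],"twist":0,"fingers":0},{"dp":[12,0,-18],"twist":0,"fingers":0},{"dp":[12,0,-18],"twist":0,"fingers":0}]'
python3 - <<'E'
from m import *
c=cam("wrist");s=cam("top");np.savez("w5.npz",**c)
cv2.imwrite("pics/w5.png",cv2.resize(c["pixels"],None,fx=1.25,fy=1.25))
E
```

```text
time_s: 10.28
tool_pos: [0.4364, -0.0494, 0.1945]
tool_rot: [-180.0, 0.8, 174.0]
force: [-0.3, 0.2, -0.6]
grip_width: 0.0145
grasp_force: 0.0
```

View pics/w5.png

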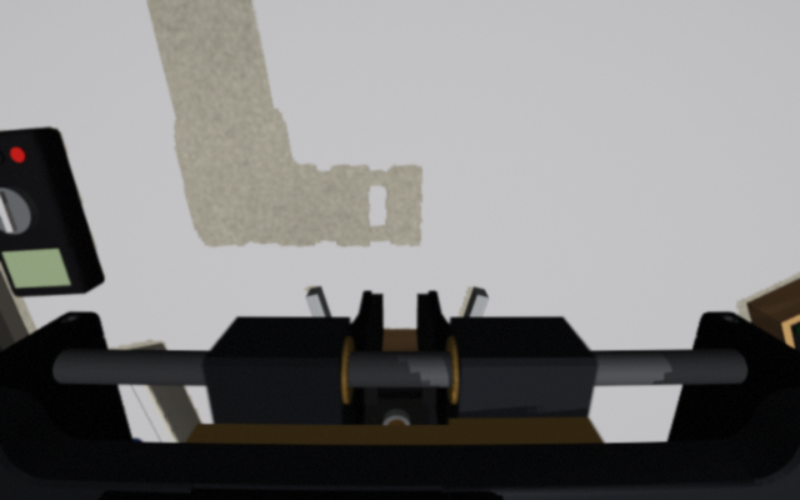

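The module's wooden rear face shows at (400,340) between the fingers, inside the guides. I'll check its position numerically from the top depth.

```bash
python3 -m jog '[{"dp":[0,-6,-4],"twist":0,"fingers":0},{"dp":[0,-12,-8],"twist":0,"fingers":0},{"dp":[0,-16,-12],"twist":0,"fingers":0},{"dp":[0,-16,-15],"twist":0,"fingers":0},{"dp":[0,-16,-15],"twist":0,"fingers":0}]'|grep pos
python3 - <<'E'
from m import *
c=cam("top");u,v=np.meshgrid(np.arange(315,400),np.arange(150,240))
p=np.array([(*press(w:=world(c,i,j,c["depth"][j,i])),w[2]) for i,j in zip(u.ravel(),v.ravel())],float)
ok=(p[:,2]>.036)&(p[:,2]<.066)&(abs(p[:,1])<.08)&(p[:,0]<.06);t=p[ok]
print(len(t),np.percentile(t[:,0],[0,2,98]).round(4),np.percentile(t[:,1],[1,99]).round(4))
for lo in np.arange(-.055,.06,.01):
  k=t[abs(t[:,1]-lo)<.005]
  if len(k):print(lo.round(3),k[:,0].min().round(4),len(k))
cv2.imwrite("pics/t6.png",cv2.resize(c["pixels"][150:230,310:410],None,fx=7,fy=7,interpolation=cv2.INTER_CUBIC));np.savez("t6.npz",**c)
E
```

```text
tool_pos: [0.4159, -0.2098, 0.3397]
522 [-0.0495 -0.0489  0.0474] [-0.0589  0.0574]
-0.055 -0.0494 58
-0.045 -0.0495 70
-0.035 -0.0484 39
-0.025 -0.0489 33
-0.015 -0.0493 34
-0.005 -0.048 30
0.005 -0.0493 34
0.015 -0.0489 33
0.025 -0.0482 33
0.035 -0.0491 59
0.045 -0.0495 70
0.055 -0.0479 28
```

View pics/t6.png

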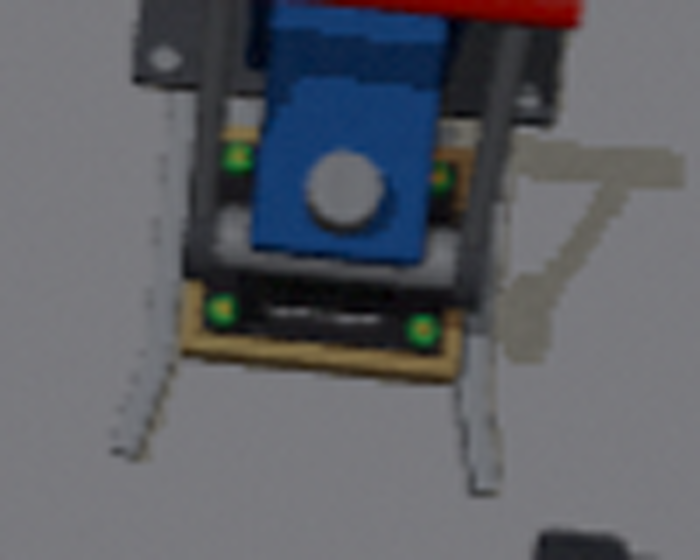

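The module is square in the nest against the stop, with its rear edge at press x = -49 mm and the proud panel unpressed. Now I'll go over and behind the crossbar.

```bash
python3 -m jog '[{"dp":[-4.5,2.7,-0.5],"twist":0,"fingers":0},{"dp":[-9,5.4,-0.5],"twist":0,"fingers":0},{"dp":[-13.5,8,-0.5],"twist":0,"fingers":0},{"dp":[-18,11,-0.5],"twist":0,"fingers":0},{"dp":[-22.5,14,-0.5],"twist":0,"fingers":0},{"dp":[-25.9,15.9,-0.5],"twist":0,"fingers":0},{"dp":[-25.9,15.9,-0.5],"twist":0,"fingers":0}]'
python3 - <<'E'
from m import *
c=cam("scene");o=env.get_obs();print(press(o["tool_pos"]),o["qpos"].round(1))
cv2.imwrite("pics/s7.png",cv2.resize(c["pixels"][90:250,190:350],None,fx=3.7,fy=3.7,interpolation=cv2.INTER_CUBIC))
E
```

```text
time_s: 11.92
tool_pos: [0.6901, -0.073, 0.3378]
tool_rot: [179.9, -0.4, 174.3]
force: [1.0, 0.0, -0.4]
grip_width: 0.0002
grasp_force: 0.0
(np.float64(0.0845), np.float64(0.0032)) [ 9.4 23.3 -8.1 63.7  3.1 93.6 86.3]
```

View pics/s7.png

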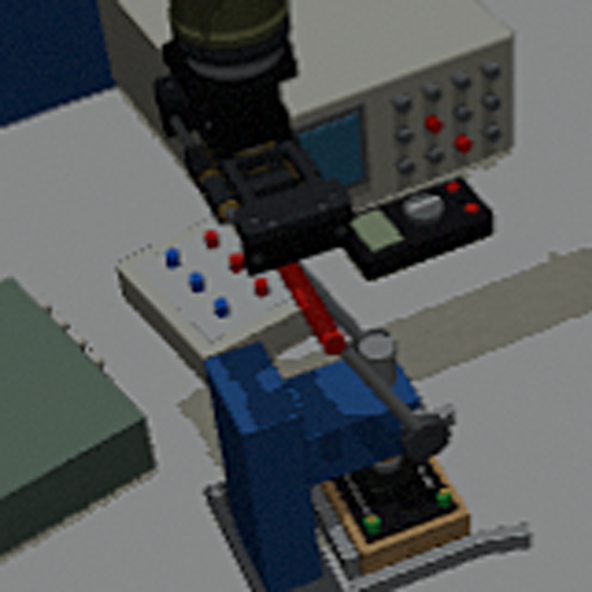

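The closed fingers are just behind the red bar, which shows at (310,310). I'll lower, read the baseline, and pull.

```bash
python3 -m jog '[{"dp":[0.2,0,2],"twist":0,"fingers":0},{"dp":[0.2,0,4],"twist":0,"fingers":0},{"dp":[0.2,0,5],"twist":0,"fingers":0},{"dp":[0.2,0,5],"twist":0,"fingers":0},{"dp":[0.2,0,5],"twist":0,"fingers":0}]'
cat > f.py <<'E'
from m import *
# lever estimate from finger: bar behind-contact at tcp_x - off
o=env.get_obs();p=o["tool_pos"];x,y=press(p);f=o["force"]
fx=f[:2]@X;bx=x-.0155
s=np.clip((bx+.015)/.17,-1,1);a=np.arcsin(s);q=.45-a
# force on tool tangential (resisting pull): tangent of lever pull = (-cos a, +sin a) in (x,z)
print("t",o["time_s"].round(2),"x",x,"z",p[2].round(4),"bar z",(.15+.17*np.cos(a)).round(4),"q~",q.round(3),"Fx",fx.round(1),"Fz",f[2].round(1),"Ftan",(fx*np.cos(a)-f[2]*np.sin(a)).round(1))
E
python3 f.py; python3 -m jog '[{"dp":[0.5,0,0],"twist":0,"fingers":0},{"dp":[1,0,0],"twist":0,"fingers":0},{"dp":[1,0,0],"twist":0,"fingers":0}]' >/dev/null; python3 f.py;  python3 -m jog '[{"dp":[0.7,0,-0.3],"twist":0,"fingers":0},{"dp":[1.4,0,-0.5],"twist":0,"fingers":0},{"dp":[2,0,-0.8],"twist":0,"fingers":0},{"dp":[2,0,-0.8],"twist":0,"fingers":0}]' >/dev/null; python3 f.py
```

```text
time_s: 12.6
tool_pos: [0.6868, -0.0772, 0.294]
tool_rot: [-180.0, 0.0, 174.0]
force: [-0.1, 0.5, -1.2]
grip_width: 0.0006
grasp_force: 0.2Traceback (most recent call last):
  File "f.py", line 7, in <module>
    print("t",o["time_s"].round(2),"x",x,"z",p[2].round(4),"bar z",(.15+.17*np.cos(a)).round(4),"q~",q.round(3),"Fx",fx.round(1),"Fz",f[2].round(1),"Ftan",(fx*np.cos(a)-f[2]*np.sin(a)).round(1))
              ^^^^^^^^^^^^^^^^^
AttributeError: 'float' object has no attribute 'round'
Traceback (most recent call last):
  File "f.py", line 7, in <module>
    print("t",o["time_s"].round(2),"x",x,"z",p[2].round(4),"bar z",(.15+.17*np.cos(a)).round(4),"q~",q.round(3),"Fx",fx.round(1),"Fz",f[2].round(1),"Ftan",(fx*np.cos(a)-f[2]*np.sin(a)).round(1))
              ^^^^^^^^^^^^^^^^^
AttributeError: 'float' object has no attribute 'round'
Traceback (most recent call last):
  File "f.py", line 7, in <module>
    print("t",o["time_s"].round(2),"x",x,"z",p[2].round(4),"bar z",(.15+.17*np.cos(a)).round(4),"q~",q.round(3),"Fx",fx.round(1),"Fz",f[2].round(1),"Ftan",(fx*np.cos(a)-f[2]*np.sin(a)).round(1))
              ^^^^^^^^^^^^^^^^^
AttributeError: 'float' object has no attribute 'round'
```

```bash
sed -i 's/o\["time_s"\].round(2)/round(o["time_s"],2)/' f.py; python3 f.py; python3 -m jog '[{"dp":[0.6,0,-0.1],"twist":0,"fingers":0},{"dp":[1.2,0,-0.2],"twist":0,"fingers":0},{"dp":[1.2,0,-0.2],"twist":0,"fingers":0}]' >/dev/null; python3 f.py
```

```text
t 13.47 x 0.052 z 0.3016 bar z 0.312 q~ 0.142 Fx 3.6 Fz 2.2 Ftan 2.8
t 13.85 x 0.0403 z 0.3038 bar z 0.3153 q~ 0.214 Fx 2.8 Fz 3.7 Ftan 1.9
```

```bash
python3 -m jog '[{"dp":[0.5,0,0],"twist":0,"fingers":0},{"dp":[1,0,0],"twist":0,"fingers":0},{"dp":[1,0,0],"twist":0,"fingers":0}]' >/dev/null; python3 f.py; python3 -m jog '[{"dp":[0.5,0,0],"twist":0,"fingers":0},{"dp":[1,0,0],"twist":0,"fingers":0},{"dp":[1,0,0],"twist":0,"fingers":0}]' >/dev/null; python3 f.py;python3 -m jog '[{"dp":[0.5,0,0],"twist":0,"fingers":0},{"dp":[1,0,0],"twist":0,"fingers":0},{"dp":[1,0,0],"twist":0,"fingers":0}]' >/dev/null; python3 f.py
```

```text
t 14.22 x 0.0303 z 0.3036 bar z 0.3174 q~ 0.274 Fx 3.2 Fz 2.8 Ftan 2.7
t 14.6 x 0.0204 z 0.3036 bar z 0.3188 q~ 0.333 Fx 3.3 Fz 2.8 Ftan 3.0
t 14.97 x 0.0117 z 0.3041 bar z 0.3196 q~ 0.384 Fx 6.5 Fz 2.7 Ftan 6.3
```

```bash
python3 -m jog '[{"dp":[0.3,0,0],"twist":0,"fingers":0},{"dp":[0.6,0,0],"twist":0,"fingers":0},{"dp":[0.6,0,0],"twist":0,"fingers":0}]' >/dev/null; python3 f.py; python3 -m jog '[{"dp":[0.3,0,0],"twist":0,"fingers":0},{"dp":[0.6,0,0],"twist":0,"fingers":0},{"dp":[0.6,0,0],"twist":0,"fingers":0}]' >/dev/null; python3 f.py;python3 -m jog '[{"dp":[0.3,0,0],"twist":0,"fingers":0},{"dp":[0.6,0,0],"twist":0,"fingers":0},{"dp":[0.6,0,0],"twist":0,"fingers":0}]' >/dev/null; python3 f.py
```

```text
t 15.35 x 0.0065 z 0.3044 bar z 0.3199 q~ 0.415 Fx 8.6 Fz 3.7 Ftan 8.4
t 15.72 x 0.0007 z 0.3046 bar z 0.32 q~ 0.449 Fx 8.6 Fz 4.4 Ftan 8.6
t 16.1 x -0.0053 z 0.3045 bar z 0.3199 q~ 0.484 Fx 7.9 Fz 3.3 Ftan 8.1
```

```bash
for k in 1 2 3; do python3 -m jog '[{"dp":[0.3,0,0],"twist":0,"fingers":0},{"dp":[0.6,0,0],"twist":0,"fingers":0},{"dp":[0.6,0,0],"twist":0,"fingers":0}]' >/dev/null; python3 f.py; done
```

```text
t 16.48 x -0.0113 z 0.3042 bar z 0.3196 q~ 0.519 Fx 9.3 Fz 2.7 Ftan 9.5
t 16.85 x -0.0174 z 0.3038 bar z 0.3191 q~ 0.555 Fx 8.8 Fz 1.1 Ftan 8.8
t 17.23 x -0.0232 z 0.3032 bar z 0.3183 q~ 0.59 Fx 10.6 Fz -1.3 Ftan 10.3
```

```bash
for k in 1 2; do python3 -m jog '[{"dp":[0.2,0,0],"twist":0,"fingers":0},{"dp":[0.4,0,0],"twist":0,"fingers":0},{"dp":[0.4,0,0],"twist":0,"fingers":0}]' >/dev/null; python3 f.py; done
```

```text
t 17.6 x -0.0268 z 0.3027 bar z 0.3178 q~ 0.611 Fx 12.7 Fz -3.4 Ftan 12.0
t 17.98 x -0.0303 z 0.3022 bar z 0.3172 q~ 0.632 Fx 14.0 Fz -5.2 Ftan 12.8
```

```bash
python3 -m jog '[{"dp":[0.2,0,0.1],"twist":0,"fingers":0},{"dp":[0.4,0,0.2],"twist":0,"fingers":0},{"dp":[0.4,0,0.2],"twist":0,"fingers":0}]' >/dev/null; python3 f.py;  python3 -m jog '[{"dp":[0.15,0,0],"twist":0,"fingers":0},{"dp":[0.3,0,0],"twist":0,"fingers":0},{"dp":[0.3,0,0],"twist":0,"fingers":0}]' >/dev/null; python3 f.py
```

```text
t 18.35 x -0.0335 z 0.3016 bar z 0.3166 q~ 0.651 Fx 15.3 Fz -2.4 Ftan 14.6
t 18.73 x -0.0362 z 0.3011 bar z 0.316 q~ 0.668 Fx 17.1 Fz -3.8 Ftan 15.8
```

```bash
python3 -m jog '[{"dp":[0.15,0,0],"twist":0,"fingers":0},{"dp":[0.15,0,0],"twist":0,"fingers":0},{"dp":[0.15,0,0],"twist":0,"fingers":0},{"dp":[0.15,0,0],"twist":0,"fingers":0},{"dp":[0.15,0,0],"twist":0,"fingers":0},{"dp":[0.15,0,0],"twist":0,"fingers":0},{"dp":[0.15,0,0],"twist":0,"fingers":0},{"dp":[0.15,0,0],"twist":0,"fingers":0}]' >/dev/null; python3 f.py
```

```text
t 19.73 x -0.0374 z 0.3008 bar z 0.3157 q~ 0.675 Fx 17.2 Fz -6.7 Ftan 15.3
```

Held about 1 s at roughly 48–50 N. Now easing back slowly.

```bash
python3 -m jog '[{"dp":[-0.4,0,0],"twist":0,"fingers":0},{"dp":[-1,0,0],"twist":0,"fingers":0},{"dp":[-1.6,0,0.1],"twist":0,"fingers":0},{"dp":[-2.2,0,0.2],"twist":0,"fingers":0},{"dp":[-2.8,0,0.3],"twist":0,"fingers":0},{"dp":[-3.4,0,0.4],"twist":0,"fingers":0},{"dp":[-4,0,0.5],"twist":0,"fingers":0},{"dp":[-4.6,0,0.5],"twist":0,"fingers":0}]' >/dev/null; python3 f.py
python3 -m jog '[{"dp":[-0.6,0,0.1],"twist":0,"fingers":0},{"dp":[-1.2,0,0.2],"twist":0,"fingers":0},{"dp":[-1.8,0,0.3],"twist":0,"fingers":0},{"dp":[-2.4,0,0.4],"twist":0,"fingers":0},{"dp":[-3,0,0.5],"twist":0,"fingers":0},{"dp":[-3.6,0,0.6],"twist":0,"fingers":0},{"dp":[-4.2,0,0.8],"twist":0,"fingers":0},{"dp":[-4.7,0,1],"twist":0,"fingers":0}]' >/dev/null; python3 f.py
```

```text
t 20.73 x 0.0041 z 0.2959 bar z 0.32 q~ 0.429 Fx 3.0 Fz 1.5 Ftan 3.0
t 21.73 x 0.0517 z 0.2864 bar z 0.3121 q~ 0.144 Fx 2.4 Fz 1.0 Ftan 1.9
```

```bash
python3 -m jog '[{"dp":[-0.4,0,0],"twist":0,"fingers":0},{"dp":[-0.8,0,0],"twist":0,"fingers":0},{"dp":[-1.2,0,0],"twist":0,"fingers":0},{"dp":[-1.6,0,0],"twist":0,"fingers":0},{"dp":[-2,0,0],"twist":0,"fingers":0},{"dp":[-2.4,0,0],"twist":0,"fingers":0},{"dp":[-2.8,0,0],"twist":0,"fingers":0},{"dp":[-3.1,0,0],"twist":0,"fingers":0}]' >/dev/null; python3 f.py
python3 -m jog '[{"dp":[-0.3,0,0],"twist":0,"fingers":0},{"dp":[-0.3,0,0],"twist":0,"fingers":0}]'>/dev/null;python3 f.py
python3 -m jog '[{"dp":[0,0,-4],"twist":0,"fingers":0},{"dp":[0,0,-8],"twist":0,"fingers":0},{"dp":[5,0,-10],"twist":0,"fingers":0},{"dp":[10,-5,-10],"twist":0,"fingers":0},{"dp":[15,-10,-10],"twist":0,"fingers":0},{"dp":[20,-14,-10],"twist":0,"fingers":0},{"dp":[25,-17,-10],"twist":0,"fingers":0},{"dp":[25,-17,-10],"twist":0,"fingers":0}]'
python3 - <<'E'
from m import *
c=cam("top");o=env.get_obs();u,v=np.meshgrid(np.arange(315,400),np.arange(130,240))
p=np.array([(*press(w:=world(c,i,j,c["depth"][j,i])),w[2]) for i,j in zip(u.ravel(),v.ravel())],float)
t=p[(p[:,2]>.036)&(p[:,2]<.066)&(abs(p[:,1])<.08)&(p[:,0]<.06)]
print("edge x",[t[abs(t[:,1]-l)<.008][:,0].min().round(4) for l in(-.045,-.03,0,.03,.045)],"y",np.percentile(t[:,1],[1,99]))
k=t[(abs(t[:,1])<.03)&(t[:,0]<-.035)];print("panel z",np.median(k[:,2]))
b=p[(p[:,2]>.29)&(p[:,2]<.33)&(abs(p[:,1])<.07)];print("bar x,z",np.median(b[:,0]),np.percentile(b[:,2],90))
c0=dict(np.load("t6.npz"));p0=np.array([(*press(w:=world(c0,i,j,c0["depth"][j,i])),w[2]) for i,j in zip(u.ravel(),v.ravel())],float)
k=p0[(p0[:,2]>.036)&(p0[:,2]<.066)&(abs(p0[:,1])<.03)&(p0[:,0]<-.035)];print("panel z before",np.median(k[:,2]))
b=p0[(p0[:,2]>.29)&(p0[:,2]<.33)&(abs(p0[:,1])<.07)];print("bar before",np.median(b[:,0]),np.percentile(b[:,2],90))
E
```

```text
t 22.73 x 0.0825 z 0.2865 bar z 0.2989 q~ -0.053 Fx 0.5 Fz -0.3 Ftan 0.6
t 22.98 x 0.0854 z 0.2865 bar z 0.2973 q~ -0.073 Fx -0.1 Fz 0.3 Ftan -0.2
time_s: 23.98
tool_pos: [0.4196, -0.223, 0.3878]
tool_rot: [-179.9, 0.1, 173.6]
force: [-0.4, 0.5, 1.0]
grip_width: 0.0002
grasp_force: 0.0
edge x [np.float64(-0.0497), np.float64(-0.0488), np.float64(-0.0493), np.float64(-0.0492), np.float64(-0.0494)] y [-0.058958  0.057658]
panel z 0.042875339851287095
bar x,z 0.0579 0.3141200399359352
panel z before 0.044859033940281165
bar before 0.057749999999999996 0.3140551913104163
```

```bash
python3 - <<'E'
from m import *
for n,c in(("before",dict(np.load("t6.npz"))),("now",cam("top"))):
  u,v=np.meshgrid(np.arange(315,400),np.arange(180,220))
  p=np.array([(*press(w:=world(c,i,j,c["depth"][j,i])),w[2]) for i,j in zip(u.ravel(),v.ravel())],float)
  g=lambda a,b:p[(p[:,2]<.056)&(p[:,2]>.03)&(abs(p[:,1])<.035)&(p[:,0]>a)&(p[:,0]<b)][:,2]
  print(n,"panel",np.median(g(-.039,-.03)).round(4),"rim",np.median(g(-.049,-.043)).round(4))
E
```

```text
before panel 0.0484 rim 0.0423
now panel 0.0414 rim 0.0423
```

The panel is flush and the lever is at rest, so I'm handing the job in.

```bash
python3 -c "
from cell import env
print(env.sign_off())"
```

```text
the job is handed in; nothing more can be done
None
```

I handed the job in at about 24 s; sign-off gave no verdict. The module sits square against the back stop, the panel was pressed home with an estimated 50 N for about 1 s and measures flush, and the lever was eased back to rest and let go. I did not re-measure the other items on the bench.

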